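Put the chromatography columns back in their cradles

ROBOT

A 6-joint arm with a two-finger parallel gripper is mounted at the origin on the work surface. World frame = base frame: x ahead of the robot, y to its left, z up, the work surface at z = 0. Lengths are in m, angles in degrees, forces in N, time in s.
With the tool pointing down it reaches from about 0.3 to 0.75 m from the base axis. Payload 8.5 kg.
Tool frame: the origin (TCP) lies between the finger pads; the fingertips stand 22 mm ahead of it and the grasp point (between the pads) lies 3 mm ahead of it (env.nose_length is the distance from the TCP to the fingertips, in m); z points along the fingers, x is the direction in which the jaws open and shut, and the axes are right-handed (so a half turn about z gives the same grasp; the last joint's range is limited). The gripper opens to 85 mm and grips with 20 to 120 N. Pads are 22 mm wide; open, the fingers measure 114 mm over their backs; the gripper's body (76 mm by 85 mm) begins 54 mm behind the grasp point. The pads swing forward as they close: fully open they stand 13 mm farther back than shut.
Start: joints at [-85.789, 21.807, 74.336, -0, 83.858, -12.336], TCP at [0.157, -0.527, 0.253] pointing down, gripper open.
Joint ranges: [-178.18, 178.18], [-50.72, 133.34], [12.68, 142.11], [-81.47, 261.47], [9.98, 163.14], [-165.26, 165.26]. Speed limits (degrees/s): [136.94, 136.94, 180, 180, 180, 180].

INTERFACE

Orientations are given as a 3x3 rotation matrix whose columns are the frame's x, y, z axes.
In Python, from rig import env gives the robot as it stands.
- The arm moves only by the tool arm_command, never from a script. Its argument "steps" is a list of rows, each an object with "delta_pos": the shift along the world's x, y, z in mm, a list of three; "dr": the turn, a rotation vector about the world's x, y, z in degrees, a list of three. In form: [{"delta_pos": [dx, dy, dz], "dr": [wx, wy, wz]}, ...]. A call has 1 to 20 rows; each row shifts and turns the commanded pose from where the row before left it; what a row does not reach is not made up. A row lasts 1/10 s, in which the tool goes at most 50 mm and 8.59 degrees, less where a joint would pass 70% of its speed; a pose out of reach is approached as far as the arm can. A call with a gripper value outside its range is refused whole. "grip" is the opening, from 0 (shut) to 1 (fully open), set as the call begins (left out, the last holds). The fingers move at their own pace and stop on an object; "squeeze" is the grip in N (left out, the last holds). Time passes only in rows, so rows that do not move let the fingers close. It gives the time, the measured TCP pose, the force and the opening at its end, in the units of the state.
- env.observe(): the state, without advancing time (a new reading comes with each control period).
- env.get_image(name): name is "scene" or "top" or "wrist"; returns the picture (384x512x3 uint8, blue, green, red); there is no depth.
- env.get_calibration(name): a dict with "fx", "fy", "cx", "cy" (pixels), "k1" (the pictures are not rectified: a ray, as slopes to the right and down, at radius r is drawn at 1 + k1 r^2 times it, then the intrinsics apply), "view" (4x4, takes a point from world to camera coordinates). Camera axes: x right, y up, looking along -z (the intrinsics and any distortion apply to the point x, -y, -z); pixel columns grow to the right and rows downward; lengths in m; the calibration is good to about 2 mm. A picture is of the moment at which its call begins: read the wrist's pose just before it. get_calibration takes no time and is no camera call; for the wrist camera it gives the pose at the moment of the call.
- env.close_job(): hands the job in, once; it reports no verdict.
The state is a dict: "time_s": time; "q": joint angles; "qvel": joint speeds; "joint_efforts": joint torques, N m; "position": TCP position; "tool_rot": TCP orientation; "ft_force": force on the tool from outside, world axes, zero at the start; "wrist_torque": the same for the moment, N m; "grip_width": finger opening in m.
Only numpy, scipy, OpenCV 4.12 (cv2) and the standard library are available. Lean on these libraries where they do the work, as an engineer would, in place of code of your own. Each camera call takes 0.05 s, during which the arm holds its last target. There are 200 camera calls.

TASK

The day's separations are finished and four plugged chromatography columns lie loose on the bench. Lay each one in the cradle of its own colour, centred so that the tube rests in both V saddles with its end nuts outside them, and let go of it. Their packing cannot stand a knock, so set them down gently instead of dropping them, and leave the amber bottle and the tip box where they stand.

Things in the scene. Friction and masses are not known exactly. Their poses are not given: they have to be found in the camera images.
- column_red_center (a point): Slim chromatography column, red sleeve (44 mm) round its middle and red end plugs; 170 mm long overall, steel tube 16 mm diameter, hex end nuts 26 mm across flats, 20 mm long, starting 57 mm either side of the middle; 0.28 kg. Lies on its nuts, tube axis 13 mm above the bench. Point: its centre, on the tube axis. x axis along the tube (same either way round). Grasp mid-tube from above.
- column_blue_center (a point): Slim chromatography column, blue sleeve (44 mm) round its middle and blue end plugs; 170 mm long overall, steel tube 16 mm diameter, hex end nuts 26 mm across flats, 20 mm long, starting 57 mm either side of the middle; 0.28 kg. Lies on its nuts, tube axis 13 mm above the bench. Point: its centre, on the tube axis. x axis along the tube (same either way round). Grasp mid-tube from above.
- column_yellow_center (a point): Stout chromatography column, yellow sleeve (44 mm) round its middle and yellow end plugs; 136 mm long overall, steel tube 24 mm diameter, hex end nuts 36 mm across flats, 18 mm long, starting 42 mm either side of the middle; 0.4 kg. Lies on its nuts, tube axis 18 mm above the bench. Point: its centre, on the tube axis. x axis along the tube (same either way round). Grasp mid-tube from above.
- column_green_center (a point): Stout chromatography column, green sleeve (44 mm) round its middle and green end plugs; 136 mm long overall, steel tube 24 mm diameter, hex end nuts 36 mm across flats, 18 mm long, starting 42 mm either side of the middle; 0.4 kg. Lies on its nuts, tube axis 18 mm above the bench. Point: its centre, on the tube axis. x axis along the tube (same either way round). Grasp mid-tube from above.
- cradle_red_seat (a point): Red cradle, fixed: base 114 x 64 x 8 mm, two saddles 6 mm thick, 56 wide, 42 mm either side of its middle, 45 degree V notches 42 mm wide (bottom 31, top 50 mm above bench), 78 mm open between them for fingers. Tube lies in both Vs, nuts outside, 12 mm end play each way. Point: centre of the seated column, 42 mm above bench. x runs level along the cradle and seated column, z up.
- cradle_blue_seat (a point): Blue cradle, fixed: base 114 x 64 x 8 mm, two saddles 6 mm thick, 56 wide, 42 mm either side of its middle, 45 degree V notches 42 mm wide (bottom 31, top 50 mm above bench), 78 mm open between them for fingers. Tube lies in both Vs, nuts outside, 12 mm end play each way. Point: centre of the seated column, 42 mm above bench. x runs level along the cradle and seated column, z up.
- cradle_yellow_seat (a point): Yellow cradle, fixed: base 84 x 64 x 8 mm, two saddles 6 mm thick, 56 wide, 27 mm either side of its middle, 45 degree V notches 42 mm wide (bottom 29, top 48 mm above bench), 48 mm open between them for fingers. Tube lies in both Vs, nuts outside, 12 mm end play each way. Point: centre of the seated column, 46 mm above bench. x runs level along the cradle and seated column, z up.
- cradle_green_seat (a point): Green cradle, fixed: base 84 x 64 x 8 mm, two saddles 6 mm thick, 56 wide, 27 mm either side of its middle, 45 degree V notches 42 mm wide (bottom 29, top 48 mm above bench), 48 mm open between them for fingers. Tube lies in both Vs, nuts outside, 12 mm end play each way. Point: centre of the seated column, 46 mm above bench. x runs level along the cradle and seated column, z up.
- bottle: Bystander: closed amber glass bottle with black cap and blank label, 70 mm in diameter, 140 mm tall, standing at the left side of the work; origin at the centre of its underside, z up.
- tipbox: Bystander: closed pipette-tip box, grey base and clear lid, 85 x 122 x 62 mm, standing at the right side of the work; origin at the centre of its underside, z up.

How it is judged (in metres and radians):
At the end, for the whole second after the job is handed in: Each column lies in the cradle of its own colour: its centre within 15 mm horizontally and 6 mm in height of the cradle's seat point, its axis within 0.1 rad of the cradle's, at rest (under 0.02 m/s) and released (horizontal distance between column_red_center and cradle_red_seat below 0.015 m and z of column_red_center in the frame of cradle_red_seat between -0.006 and 0.006 m and angle between the x axis of column_red_center and the x axis of cradle_red_seat, either way round below 0.1 rad and linear speed of each of column_red, column_blue, column_yellow, column_green below 0.02 m/s and horizontal distance between column_blue_center and cradle_blue_seat below 0.015 m and z of column_blue_center in the frame of cradle_blue_seat between -0.006 and 0.006 m and angle between the x axis of column_blue_center and the x axis of cradle_blue_seat, either way round below 0.1 rad and horizontal distance between column_yellow_center and cradle_yellow_seat below 0.015 m and z of column_yellow_center in the frame of cradle_yellow_seat between -0.006 and 0.006 m and angle between the x axis of column_yellow_center and the x axis of cradle_yellow_seat, either way round below 0.1 rad and horizontal distance between column_green_center and cradle_green_seat below 0.015 m and z of column_green_center in the frame of cradle_green_seat between -0.006 and 0.006 m and angle between the x axis of column_green_center and the x axis of cradle_green_seat, either way round below 0.1 rad); the robot touches nothing.
It fails at once if a column is dropped or flung (faster than 0.6 m/s while no finger touches it) ((linear speed of column_red above 0.6 m/s and contact force between the fingers and column_red below 0.05 N) or (linear speed of column_blue above 0.6 m/s and contact force between the fingers and column_blue below 0.05 N) or (linear speed of column_yellow above 0.6 m/s and contact force between the fingers and column_yellow below 0.05 N) or (linear speed of column_green above 0.6 m/s and contact force between the fingers and column_green below 0.05 N)).
It fails at once if the bottle is moved by more than 30 mm (distance of bottle from where it was at the start of the episode above 0.03 m).
It fails at once if the tip box is moved by more than 30 mm (distance of tipbox from where it was at the start of the episode above 0.03 m).
It also fails if it takes over 102 s, if anything falls off the work surface, if the arm or the gripper's body presses on something with over 40 N, if the wrist force passes 120 N, or if a joint passes its speed limit or range.

## Working session

There is one attempt and no reset: what is moved stays moved. The work goes in short steps, Python scripts to look and compute and a tool call to move; the robot and the scene stay as the last step left them, time stands still between calls to the robot, and variables do not carry over. Pictures are saved under pics/ and viewed, about 12 in all and at most 16, crops included, and the job is handed in when it is done.

Besides the shell and the picture viewer there is one more tool, called after ">>>" as a command line: name --argument value ..., lists and objects as JSON in quotes. arm_command: Moves the arm, as the interface text tells. Its arguments: {"type":"object","properties":{"steps":{"type":"array"},"grip":{"type":"number"},"squeeze":{"type":"number"}},"required":["steps"]}

```bash
ls; mkdir -p pics; python3 - <<'E'
from rig import env
import cv2
print(env.observe())
for n in ["top","scene"]:
    im=env.get_image(n); cv2.imwrite(f"pics/{n}0.png",im)
    c=env.get_calibration(n); print(n,c)
E
```

```text
pics
{'time_s': 0.0, 'q': array([-8.57894260e+01,  2.18411244e+01,  7.43863434e+01,  7.50735129e-04,
        8.38584999e+01, -1.23352430e+01]), 'qvel': array([ 0.03953772,  0.0410149 ,  0.07849476, -0.02651154,  0.04535491,
        0.11043917]), 'joint_efforts': array([ 3.13863202e-04, -4.48463237e+01, -2.31268358e+01, -1.68997803e-04,
        4.84720527e-03, -1.53323788e-05]), 'position': array([ 0.15661537, -0.52694634,  0.25270114]), 'tool_rot': array([[ 2.84780556e-01, -9.58592732e-01, -9.71716697e-05],
       [-9.58591620e-01, -2.84780378e-01,  1.49732534e-03],
       [-1.46299778e-03, -3.33261196e-04, -9.99998874e-01]]), 'ft_force': array([ 0.42105507, -0.20647366,  0.04007192]), 'wrist_torque': array([-0.05849449, -0.07345945,  0.00934067]), 'grip_width': 0.08515003378372601}
top {'fx': 409.7293851823783, 'fy': 409.7293851823783, 'cx': 254.72962891497917, 'cy': 190.71604172975577, 'k1': 0.02395479706089567, 'view': array([[-0.02031608, -0.99970749, -0.01312233,  0.01584126],
       [ 0.99522353, -0.02147498,  0.09523109, -0.51568603],
       [-0.09548503, -0.01112493,  0.9953687 , -1.50670371],
       [ 0.        ,  0.        ,  0.        ,  1.        ]])}
scene {'fx': 441.572748457556, 'fy': 441.572748457556, 'cx': 248.15544855586649, 'cy': 187.35008815308987, 'k1': -0.011031280401349673, 'view': array([[-0.78657897,  0.61727578,  0.0162526 ,  0.40535484],
       [-0.47327381, -0.61956887,  0.62621587,  0.21444991],
       [ 0.39661749,  0.4848763 ,  0.7794803 , -1.66402735],
       [ 0.        ,  0.        ,  0.        ,  1.        ]])}
```

```bash
python3 - <<'E'
import cv2
im=cv2.imread("pics/top0.png"); cv2.imwrite("pics/top0b.png",cv2.resize(im,(768,576),interpolation=cv2.INTER_CUBIC))
E
```

```text
(no output)
```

View pics/top0b.png

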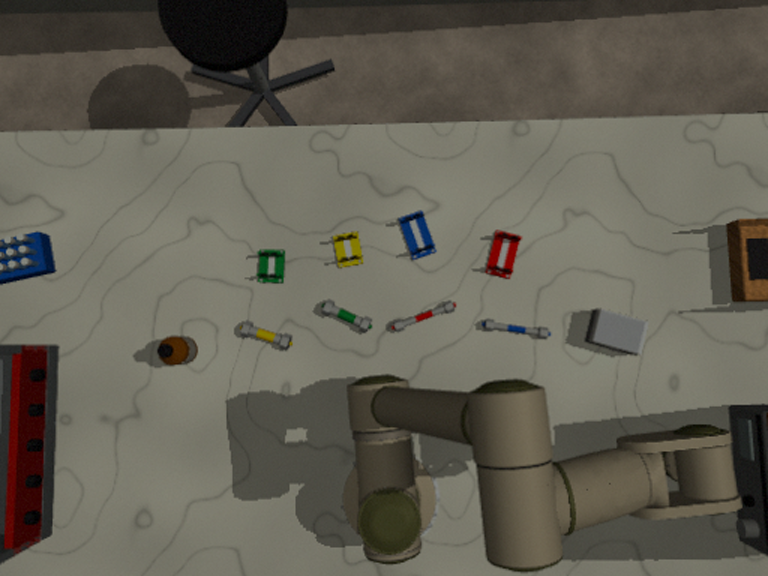

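View pics/scene0.png

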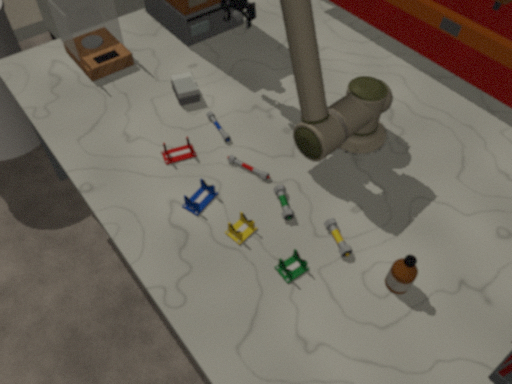

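The top view (scaled x1.5) shows the cradles green (270,266), yellow (347,249), blue (417,235) and red (503,254). The columns are yellow (266,335), green (345,316), red (422,316) and blue (515,328), all clear of the bottle (175,350) and tip box (615,332). The scene view agrees.

```bash
cat > h.py <<'E'
import numpy as np, cv2
from rig import env
# hue windows
H={'red':[(0,6),(174,180)],'yellow':[(22,34)],'green':[(50,85)],'blue':[(100,125)]}
def mask(im,c,s=110,v=40):
    h=cv2.cvtColor(im,cv2.COLOR_BGR2HSV); m=np.zeros(h.shape[:2],np.uint8)
    for a,b in H[c]: m|=cv2.inRange(h,(a,s,v),(b,255,255))
    return m
def blobs(m,amin=8):
    n,l,st,ce=cv2.connectedComponentsWithStats(m)
    return [(st[i,4],ce[i],l==i) for i in range(1,n) if st[i,4]>=amin]
def ray(cal,uv):
    K=np.array([[cal['fx'],0,cal['cx']],[0,cal['fy'],cal['cy']],[0,0,1]])
    p=cv2.undistortPoints(np.array(uv,float).reshape(-1,1,2),K,np.array([cal['k1'],0,0,0]))[:,0]
    V=cal['view'];R=V[:3,:3]
    d=np.c_[p[:,0],-p[:,1],-np.ones(len(p))]@R
    return -R.T@V[:3,3],d
def plane(cal,uv,z):
    o,d=ray(cal,uv); return o+d*((z-o[2])/d[:,2])[:,None]
def project(cal,P):
    P=np.atleast_2d(P);c=P@cal['view'][:3,:3].T+cal['view'][:3,3]
    x,y=c[:,0]/-c[:,2],-c[:,1]/-c[:,2];f=1+cal['k1']*(x*x+y*y)
    return np.c_[cal['fx']*x*f+cal['cx'],cal['fy']*y*f+cal['cy']]
E
python3 - <<'E'
from h import *
np.set_printoptions(precision=4,suppress=True)
im=cv2.imread('pics/top0.png');cal=env.get_calibration('top')
im2=im.copy()
for c in H:
    for a,ce,l in blobs(mask(im,c),3):
        if 100<ce[0]<400 and 120<ce[1]<250:
            p=plane(cal,[ce],.02)[0]
            uv=np.argwhere(l)[:,::-1]; P=plane(cal,uv,.02)[:,:2]; 
            ang=''
            if a>20: 
                w,v=np.linalg.eigh(np.cov(P.T)); ang=np.degrees(np.arctan2(v[1,1],v[0,1]))
            print(c,a,ce,p[:2],ang)
print('cam',ray(cal,[[0,0]])[0])
w=env.get_calibration('wrist');o=env.observe();print('wristcam in tool',o['tool_rot'].T@(ray(w,[[0,0]])[0]-o['position']), w['fx'],w['view'][:3,:3]@o['tool_rot'])
cv2.imwrite('pics/crop0.png',cv2.resize(im[135:245,150:380],None,fx=3.4,fy=3.4,interpolation=cv2.INTER_CUBIC))
E
```

```text
red 384 [334.651  169.3359] [ 0.5905 -0.2966] 164.11513480848816
red 5 [302.6 202.8] [ 0.4672 -0.1726] 
red 52 [282.3846 210.3269] [ 0.4407 -0.0965] 110.71029913690683
red 6 [261.5 218. ] [ 0.4138 -0.018 ] 
yellow 299 [231.4749 165.9766] [0.612  0.0909] -174.32680478249335
yellow 3 [160. 218.] [0.4217 0.3606] 
yellow 82 [176.6585 222.9878] [0.4018 0.2984] 72.08206533606837
yellow 6 [193.1667 228.3333] [0.3807 0.237 ] 
green 4 [172.5 168. ] [0.6092 0.3137] 
green 143 [184.2098 177.6923] [0.5714 0.2697] 170.4681044445675
green 72 [175.1528 176.5972] [0.5763 0.3038] 170.3463298491428
green 4 [172.25 185.75] [0.5418 0.3148] 
green 69 [230.4783 210.3478] [0.4447 0.0971] 64.09436760331151
green 3 [246.3333 217.3333] [0.4174 0.0384] 
blue 327 [277.4709 156.3425] [ 0.6449 -0.0834] -164.14016348505518
blue 3 [321.6667 215.6667] [ 0.4178 -0.2418] 
blue 43 [344. 219.] [ 0.4038 -0.3239] 80.15155508177916
cam [ 0.3697 -0.012   1.549 ]
wristcam in tool [ 0.0007 -0.0668 -0.1209] 272.9309925919535 [[ 1.      0.0002 -0.0012]
 [ 0.0005 -0.9647  0.2635]
 [-0.0011 -0.2635 -0.9647]]
```

View pics/crop0.png

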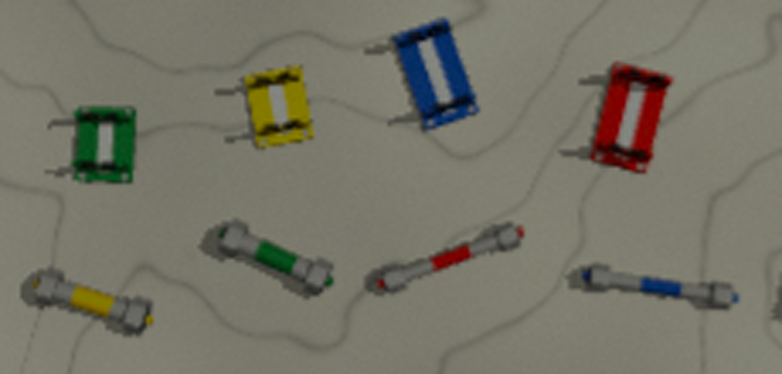

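The crop shows that each cradle base has a white stripe along its axis, and both end plugs of each column are visible. I'll refine these with wrist views.

>>> arm_command --steps '[{"delta_pos": [28, 28, 0], "dr": [0, 0, 0]}, {"delta_pos": [28, 28, 0], "dr": [0, 0, 0]}, {"delta_pos": [28, 28, 0], "dr": [0, 0, 0]}, {"delta_pos": [28, 28, 0], "dr": [0, 0, 0]}, {"delta_pos": [28, 28, 0], "dr": [0, 0, 0]}, {"delta_pos": [28, 28, 0], "dr": [0, 0, 0]}, {"delta_pos": [28, 28, 0], "dr": [0, 0, 0]}, {"delta_pos": [28, 28, 0], "dr": [0, 0, 0]}, {"delta_pos": [28, 28, 0], "dr": [0, 0, 0]}, {"delta_pos": [28, 28, 0], "dr": [0, 0, 0]}, {"delta_pos": [28, 28, 0], "dr": [0, 0, 0]}, {"delta_pos": [28, 28, 0], "dr": [0, 0, 0]}, {"delta_pos": [0, 0, 0], "dr": [0, 0, 0]}, {"delta_pos": [0, 0, 0], "dr": [0, 0, 0]}]'

```text
time_s: 1.5
position: [0.4927, -0.1907, 0.2529]
tool_rot: [[0.286, -0.958, -0.001], [-0.958, -0.286, 0.0], [-0.001, 0.001, -1.0]]
ft_force: [-0.7, -0.6, -0.4]
grip_width: 0.0854
```

```bash
cat > snap.py <<'E'
import sys,pickle
from h import *
def snap(n):
    o=env.observe();c=env.get_calibration('wrist');im=env.get_image('wrist')
    cv2.imwrite(f'pics/{n}.png',im);pickle.dump((c,o),open(f'pics/{n}.pkl','wb'));return im,c,o
if __name__=='__main__':
    im,c,o=snap(sys.argv[1]);print(o['time_s'],o['position'])
E
python3 snap.py w1
```

```text
1.5 [ 0.49270967 -0.19071406  0.25289388]
```

>>> arm_command --steps '[{"delta_pos": [0, 40, 0], "dr": [0, 0, 0]}, {"delta_pos": [0, 40, 0], "dr": [0, 0, 0]}, {"delta_pos": [0, 40, 0], "dr": [0, 0, 0]}, {"delta_pos": [0, 40, 0], "dr": [0, 0, 0]}, {"delta_pos": [0, 40, 0], "dr": [0, 0, 0]}, {"delta_pos": [0, 40, 0], "dr": [0, 0, 0]}, {"delta_pos": [0, 40, 0], "dr": [0, 0, 0]}, {"delta_pos": [0, 40, 0], "dr": [0, 0, 0]}, {"delta_pos": [0, 40, 0], "dr": [0, 0, 0]}, {"delta_pos": [0, 40, 0], "dr": [0, 0, 0]}, {"delta_pos": [0, 0, 0], "dr": [0, 0, 0]}, {"delta_pos": [0, 0, 0], "dr": [0, 0, 0]}]'

```text
time_s: 2.75
position: [0.4926, 0.2081, 0.2531]
tool_rot: [[0.285, -0.959, -0.0], [-0.959, -0.285, -0.001], [0.0, 0.001, -1.0]]
ft_force: [0.5, -0.9, 0.6]
grip_width: 0.0851
```

```bash
python3 snap.py w2; python3 - <<'E'
import cv2
a=cv2.imread('pics/w1.png');b=cv2.imread('pics/w2.png')
cv2.imwrite('pics/w12.png',cv2.resize(cv2.vconcat([a,b]),None,fx=.78,fy=.78,interpolation=cv2.INTER_AREA))
E
```

```text
2.75 [0.49262373 0.20808432 0.25314444]
```

View pics/w12.png

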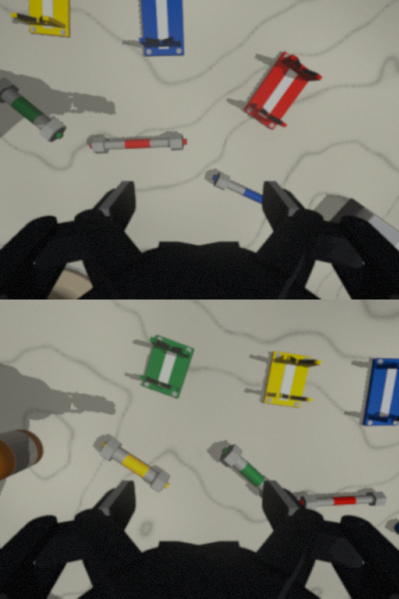

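Wrist views: w1 shows the red cradle, the blue and red columns, and w2 shows the green, yellow and blue cradles with the yellow and green columns. I'll crop the cradles to see usable features.

```bash
python3 - <<'E'
import cv2,pickle
from h import *
a=cv2.imread('pics/w1.png');b=cv2.imread('pics/w2.png')
G={}
def tile(im,x,y,s=96): 
    t=np.zeros((s,s,3),np.uint8); c=im[max(0,y):y+s,max(0,x):x+s]; t[:c.shape[0],:c.shape[1]]=c
    return cv2.resize(t,None,fx=3,fy=3,interpolation=cv2.INTER_CUBIC)
m=cv2.vconcat([cv2.hconcat([tile(a,310,65),tile(b,416,64)]),cv2.hconcat([tile(b,325,50),tile(b,168,40)])])
cv2.imwrite('pics/cr.png',np.clip(m.astype(float)*1.4,0,255).astype(np.uint8))
E
```

```text
(no output)
```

View pics/cr.png

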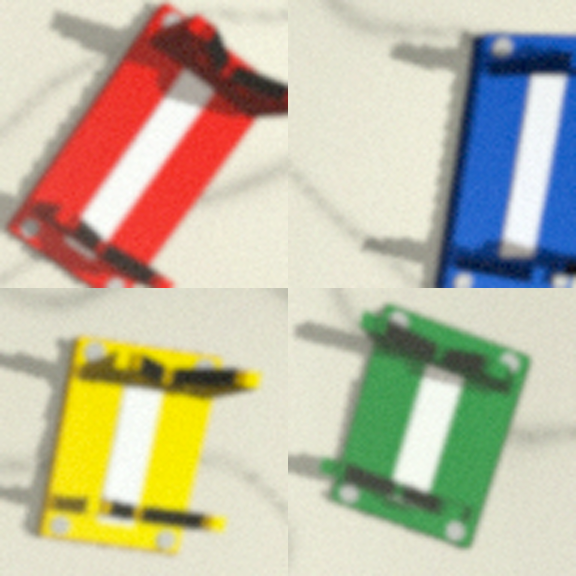

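```bash
python3 - <<'E'
import cv2
a=cv2.imread('pics/w1.png');b=cv2.imread('pics/w2.png')
f=lambda t:cv2.resize(t,None,fx=4,fy=4,interpolation=cv2.INTER_CUBIC)
m=cv2.hconcat([f(a[60:180,305:415]),f(b[60:180,442:512])])
cv2.imwrite('pics/cr2.png',cv2.convertScaleAbs(m,alpha=1.4))
E
```

```text
(no output)
```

View pics/cr2.png

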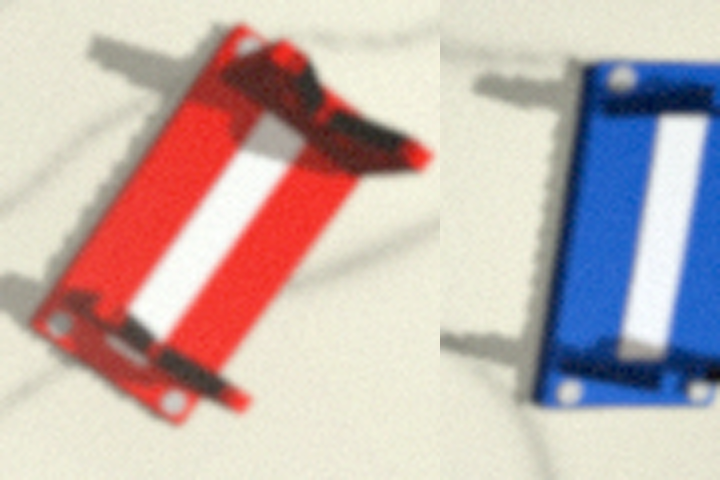

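```bash
cat > meas.py <<'E'
import pickle
from h import *
np.set_printoptions(precision=4,suppress=True)
L=lambda n:(cv2.imread(f'pics/{n}.png'),)+pickle.load(open(f'pics/{n}.pkl','rb'))
ang=lambda d:np.degrees(np.arctan2(d[1],d[0]))%180
S={'red':('w1',4,(305,60),[(247,46),(61,322),(174,402)]),'blue':('w2',4,(442,60),[(183,77),(129,390),(261,389)]),
'yellow':('w2',3,(325,50),[(93,64),(60,237),(165,252),(205,76)]),'green':('w2',3,(168,40),[(112,32),(61,205),(167,243),(222,74)])}
if __name__=='__main__':
  for c,(n,f,off,pts) in S.items():
    im,cal,o=L(n)
    P=plane(cal,(np.array(pts)+.5)/f-.5+off,.009)[:,:2]
    print('cradle',c,'AC',(P[0]+P[2])/2,'' if len(P)<4 else P.mean(0),'ang',ang(P[0]-P[1]),'' if len(P)<4 else ang(P[3]-P[2]),ang(P[1]-P[2])-90,'dims',np.linalg.norm(P[0]-P[1]),np.linalg.norm(P[1]-P[2]))
  zc={'red':.013,'blue':.013,'yellow':.018,'green':.018}
  cams=[('top0',cv2.imread('pics/top0.png'),env.get_calibration('top'))]+[(n,)+L(n)[:2] for n in('w1','w2')]
  for c in zc:
    for n,im,cal in cams:
      for a,ce,l in blobs(mask(im,c),5):
        p=plane(cal,[ce],zc[c])[0,:2]
        if .36<p[0]<.5 and abs(p[1])<.4:
            P=plane(cal,np.argwhere(l)[:,::-1],zc[c])[:,:2]
            w,v=np.linalg.eigh(np.cov(P.T)); print(c,n,a,ce,p,ang(v[:,1]),4*np.sqrt(w[1]))
E
python3 meas.py
```

```text
cradle red AC [ 0.5942 -0.3005]  ang 164.64159192511426  -16.962659065625544 dims 0.10144411717685953 0.04803094548992237
cradle blue AC [ 0.6489 -0.087 ]  ang 17.487221508547556  17.449499001694875 dims 0.10184777517622504 0.04878010118830439
cradle yellow AC [0.6147 0.0905] [0.6153 0.0905] ang 9.834670015764706 9.432289888371987 9.114449163088508 dims 0.0715602018247093 0.04780514365892752
cradle green AC [0.5775 0.285 ] [0.5775 0.285 ] ang 176.58030301171746 176.68936510418487 -3.0571886093650136 dims 0.07273164854601662 0.04787670693120715
red top0 5 [302.6 202.8] [ 0.4677 -0.1733] 16.306017615949344 0.012961901292401695
red top0 52 [282.3846 210.3269] [ 0.441  -0.0969] 110.71029913690684 0.051568165463409865
red top0 6 [261.5 218. ] [ 0.414  -0.0181] 178.69768655053744 0.013358435904275037
red w1 343 [175.5335 183.7959] [ 0.4406 -0.0946] 109.63073214469419 0.05052294312921069
red w1 28 [236.1429 181.3571] [ 0.4675 -0.1731] 29.115155208651487 0.00960979686634804
red w2 306 [441.3039 257.3562] [ 0.4421 -0.1015] 105.6834453989127 0.052255301114966075
red w2 38 [386.7895 259.5526] [
[... 487 characters left out ...]
33
yellow top0 6 [193.1667 228.3333] [0.3807 0.2373] 153.93897635604338 0.012350263918113292
yellow w2 18 [132.  185.5] [0.4232 0.3596] 152.83625752486898 0.011306084527245784
yellow w2 562 [173.4093 212.3826] [0.4015 0.2973] 70.81035958363037 0.0518699249926975
yellow w2 23 [213.2174 238.087 ] [0.3796 0.2347] 170.0326631269782 0.012245662957812608
green top0 69 [230.4783 210.3478] [0.4448 0.0973] 64.09436760331155 0.05041548254627202
green w1 472 [ 31.6716 139.2627] [0.4467 0.1019] 66.59163878785579 0.04724381515532732
green w1 32 [ 75.0938 173.3438] [0.4173 0.0389] 129.82369141553363 0.010822321282995546
green w2 381 [323.9291 224.8583] [0.4433 0.0905] 62.96567515748318 0.04860690954433221
```

Measured screw spacings (102x48 and 72x48 mm) match the bases, so the cradle poses look good. I'll start with the yellow column.

>>> arm_command --steps '[{"delta_pos": [-11.4, 11.2, -19], "dr": [0, 0, 6.8]}, {"delta_pos": [-11.4, 11.2, -19], "dr": [0, 0, 6.8]}, {"delta_pos": [-11.4, 11.2, -19], "dr": [0, 0, 6.8]}, {"delta_pos": [-11.4, 11.2, -19], "dr": [0, 0, 6.8]}, {"delta_pos": [-11.4, 11.2, -19], "dr": [0, 0, 6.8]}, {"delta_pos": [-11.4, 11.2, -19], "dr": [0, 0, 6.8]}, {"delta_pos": [-11.4, 11.2, -19], "dr": [0, 0, 6.8]}, {"delta_pos": [-11.4, 11.2, -19], "dr": [0, 0, 6.8]}, {"delta_pos": [0, 0, -20], "dr": [0, 0, 0]}, {"delta_pos": [0, 0, -20], "dr": [0, 0, 0]}, {"delta_pos": [0, 0, -20], "dr": [0, 0, 0]}, {"delta_pos": [0, 0, -14], "dr": [0, 0, 0]}, {"delta_pos": [0, 0, 0], "dr": [0, 0, 0]}, {"delta_pos": [0, 0, 0], "dr": [0, 0, 0]}]' --grip 1 --squeeze 50

```text
time_s: 4.2
position: [0.4021, 0.2974, 0.0278]
tool_rot: [[0.945, -0.328, 0.0], [-0.328, -0.945, 0.0], [0.0, -0.0, -1.0]]
ft_force: [-0.1, 0.5, 0.3]
grip_width: 0.0856
```

>>> arm_command --steps '[{"delta_pos": [0, 0, 0], "dr": [0, 0, 0]}, {"delta_pos": [0, 0, 0], "dr": [0, 0, 0]}, {"delta_pos": [0, 0, 0], "dr": [0, 0, 0]}, {"delta_pos": [0, 0, 0], "dr": [0, 0, 0]}, {"delta_pos": [0, 0, 0], "dr": [0, 0, 0]}, {"delta_pos": [0, 0, 0], "dr": [0, 0, 0]}, {"delta_pos": [0, 0, 0], "dr": [0, 0, 0]}, {"delta_pos": [0, 0, 0], "dr": [0, 0, 0]}]' --grip 0

```text
time_s: 5.0
position: [0.4014, 0.2985, 0.0278]
tool_rot: [[0.945, -0.326, 0.0], [-0.326, -0.945, 0.0], [0.0, -0.0, -1.0]]
ft_force: [-0.8, -0.5, 6.1]
grip_width: 0.0222
```

```bash
python3 -c "
from h import *
o=env.observe();print(o['time_s'],o['position'],o['ft_force'],o['grip_width'],o['wrist_torque'])"
```

```text
5.0 [0.40136136 0.29849099 0.02778361] [-0.79853502 -0.45507725  6.08323395] 0.02222203481899657 [-0.07622388  0.31648887 -0.00419881]
```

>>> arm_command --steps '[{"delta_pos": [0, 0, 5], "dr": [0, 0, 0]}, {"delta_pos": [0, 0, 15], "dr": [0, 0, 0]}, {"delta_pos": [0, 0, 25], "dr": [0, 0, 0]}, {"delta_pos": [0, 0, 25], "dr": [0, 0, 0]}, {"delta_pos": [0, 0, 10], "dr": [0, 0, 0]}, {"delta_pos": [17.8, -17.3, 2], "dr": [0, 0, -5.1]}, {"delta_pos": [17.8, -17.3, 2], "dr": [0, 0, -5.1]}, {"delta_pos": [17.8, -17.3, 2], "dr": [0, 0, -5.1]}, {"delta_pos": [17.8, -17.3, 2], "dr": [0, 0, -5.1]}, {"delta_pos": [17.8, -17.3, 2], "dr": [0, 0, -5.1]}, {"delta_pos": [17.8, -17.3, 2], "dr": [0, 0, -5.1]}, {"delta_pos": [17.8, -17.3, 2], "dr": [0, 0, -5.1]}, {"delta_pos": [17.8, -17.3, 2], "dr": [0, 0, -5.1]}, {"delta_pos": [17.8, -17.3, 2], "dr": [0, 0, -5.1]}, {"delta_pos": [17.8, -17.3, 2], "dr": [0, 0, -5.1]}, {"delta_pos": [17.8, -17.3, 0], "dr": [0, 0, -5.1]}, {"delta_pos": [17.8, -17.3, 0], "dr": [0, 0, -5.1]}, {"delta_pos": [0, 0, 0], "dr": [0, 0, 0]}, {"delta_pos": [0, 0, 0], "dr": [0, 0, 0]}, {"delta_pos": [0, 0, 0], "dr": [0, 0, 0]}]'

```text
time_s: 7.0
position: [0.6142, 0.0914, 0.1267]
tool_rot: [[0.171, -0.985, -0.002], [-0.985, -0.171, 0.0], [-0.001, 0.002, -1.0]]
ft_force: [0.6, 0.5, -3.4]
grip_width: 0.0224
```

```bash
python3 snap.py w3
```

```text
7.0 [0.61421134 0.09137341 0.12671767]
```

View pics/w3.png

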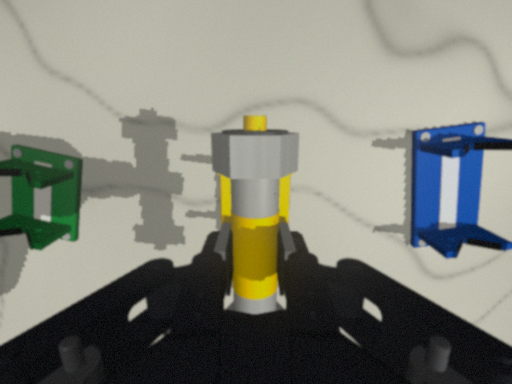

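The yellow column is held and lined up with its cradle, whose edges at 218 and 292 px straddle the nut centred at 255. I'll check that it is level and centred.

```bash
cat > held.py <<'E'
import sys
from meas import *
# usage: held.py pic halfend drop ; predicted rows of points along a level, centred column (tool -y side is up in picture)
im,cal,o=L(sys.argv[1]);he=float(sys.argv[2]);d=float(sys.argv[3])
r=float(sys.argv[4])
for s in(he,-0.022*-1,-.022):
    P=o['position']+o['tool_rot']@np.array([[0,-s,d],[0,-s,d-r]]).T.T[0] if 0 else np.array([o['position']+o['tool_rot']@np.array([0,-s,d-k*r]) for k in(0,1)])
    print(s,project(cal,P).round(1).tolist())
E
python3 held.py w3 .068 .0098 .012
```

```text
0.068 [[252.9, 113.7], [252.8, 113.5]]
0.022 [[253.1, 208.1], [253.0, 216.5]]
-0.022 [[253.2, 283.8], [253.1, 297.7]]
```

The predicted edges match the picture, so it is level and centred. Lowering it now.

>>> arm_command --steps '[{"delta_pos": [0.8, -0.9, -10], "dr": [0, 0, -0.3]}, {"delta_pos": [0, 0, -15], "dr": [0, 0, 0]}, {"delta_pos": [0, 0, -15], "dr": [0, 0, 0]}, {"delta_pos": [0, 0, -12], "dr": [0, 0, 0]}, {"delta_pos": [0, 0, -8], "dr": [0, 0, 0]}, {"delta_pos": [0, 0, -4], "dr": [0, 0, 0]}, {"delta_pos": [0, 0, -3], "dr": [0, 0, 0]}, {"delta_pos": [0, 0, -2], "dr": [0, 0, 0]}, {"delta_pos": [0, 0, -1], "dr": [0, 0, 0]}, {"delta_pos": [0, 0, 0], "dr": [0, 0, 0]}, {"delta_pos": [0, 0, 0], "dr": [0, 0, 0]}]'

```text
time_s: 8.15
position: [0.616, 0.0899, 0.0576]
tool_rot: [[0.164, -0.986, 0.001], [-0.986, -0.164, 0.0], [0.0, -0.001, -1.0]]
ft_force: [-0.5, 1.2, -3.6]
grip_width: 0.0218
```

>>> arm_command --steps '[{"delta_pos": [0, 0, -1], "dr": [0, 0, 0]}, {"delta_pos": [0, 0, -0.7], "dr": [0, 0, 0]}, {"delta_pos": [0, 0, 0], "dr": [0, 0, 0]}, {"delta_pos": [0, 0, 0], "dr": [0, 0, 0]}]'

```text
time_s: 8.55
position: [0.6162, 0.0903, 0.057]
tool_rot: [[0.164, -0.986, 0.002], [-0.986, -0.164, 0.0], [-0.0, -0.002, -1.0]]
ft_force: [-2.2, 2.5, 7.4]
grip_width: 0.0226
```

Contact is felt. Releasing, lifting and looking.

>>> arm_command --steps '[{"delta_pos": [0, 0, 0], "dr": [0, 0, 0]}, {"delta_pos": [0, 0, 0], "dr": [0, 0, 0]}, {"delta_pos": [0, 0, 0], "dr": [0, 0, 0]}, {"delta_pos": [0, 0, 0], "dr": [0, 0, 0]}, {"delta_pos": [0, 0, 0], "dr": [0, 0, 0]}, {"delta_pos": [0, 0, 10], "dr": [0, 0, 0]}, {"delta_pos": [0, 0, 25], "dr": [0, 0, 0]}, {"delta_pos": [0, 0, 30], "dr": [0, 0, 0]}, {"delta_pos": [0, 0, 30], "dr": [0, 0, 0]}, {"delta_pos": [-20, 1, 20], "dr": [0, 0, 6.9]}, {"delta_pos": [-22, 1, 10], "dr": [0, 0, 6.9]}, {"delta_pos": [-22, 1, 0], "dr": [0, 0, 6.9]}, {"delta_pos": [-22, 1, 0], "dr": [0, 0, 6.9]}, {"delta_pos": [-22, 1, 0], "dr": [0, 0, 6.9]}, {"delta_pos": [-22, 1, 0], "dr": [0, 0, 6.9]}, {"delta_pos": [-22, 1, 0], "dr": [0, 0, 6.9]}, {"delta_pos": [-19, 1, 0], "dr": [0, 0, 6.9]}, {"delta_pos": [0, 0, 0], "dr": [0, 0, 0]}, {"delta_pos": [0, 0, 0], "dr": [0, 0, 0]}]' --grip 0.8

```text
time_s: 10.45
position: [0.4454, 0.0979, 0.1814]
tool_rot: [[0.903, -0.43, 0.002], [-0.43, -0.903, -0.0], [0.002, -0.001, -1.0]]
ft_force: [-0.6, -0.6, -0.5]
grip_width: 0.0681
```

```bash
python3 snap.py w4
```

```text
10.45 [0.4454208  0.09786577 0.18140254]
```

View pics/w4.png

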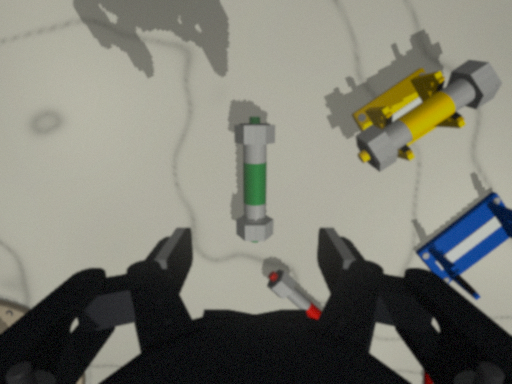

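Yellow sits in both saddles with its nuts outside. The green column is fully visible, sleeve around (255,185). Measuring it, and yellow in its seat.

```bash
cat > col.py <<'E'
import sys
from meas import *
# col.py pic colour z : sleeve and plug positions on plane z
im,cal,o=L(sys.argv[1]);c=sys.argv[2];z=float(sys.argv[3])
for a,ce,l in blobs(mask(im,c),12):
    P=plane(cal,np.argwhere(l)[:,::-1],z)[:,:2];w,v=np.linalg.eigh(np.cov(P.T))
    print(a,ce.round(0),P.mean(0),ang(v[:,1]),'len',np.sqrt(12*w[1]))
E
python3 col.py w4 green .018; echo; python3 col.py w4 yellow .046;python3 -c "
from meas import *
im,cal,o=L('w4');P=plane(cal,[[255.5,122],[255,184],[255,235]],.018);print(P)
print(ang(P[0]-P[1]))"
```

```text
691 [256. 184.] [0.4454 0.0929] 63.57253243158293 len 0.04289624026552401

3916 [413. 105.] [0.6097 0.104 ] 156.2005148969289 len 0.08349631160731935
119 [406. 154.] [0.5906 0.0641] 138.45897224435137 len 0.014548455332245223
109 [365. 156.] [0.5535 0.0798] 112.8158093434023 len 0.011530132998759593
[[0.4732 0.1515 0.018 ]
 [0.4449 0.0933 0.018 ]
 [0.4194 0.0396 0.018 ]]
64.06394883390703
```

>>> arm_command --steps '[{"delta_pos": [0.9, -1.9, -20], "dr": [0, 0, -0.5]}, {"delta_pos": [0, 0, -30], "dr": [0, 0, 0]}, {"delta_pos": [0, 0, -30], "dr": [0, 0, 0]}, {"delta_pos": [0, 0, -30], "dr": [0, 0, 0]}, {"delta_pos": [0, 0, -25], "dr": [0, 0, 0]}, {"delta_pos": [0, 0, -15], "dr": [0, 0, 0]}, {"delta_pos": [0, 0, -4], "dr": [0, 0, 0]}, {"delta_pos": [0, 0, 0], "dr": [0, 0, 0]}, {"delta_pos": [0, 0, 0], "dr": [0, 0, 0]}]'

```text
time_s: 11.4
position: [0.4465, 0.0959, 0.0272]
tool_rot: [[0.9, -0.437, 0.001], [-0.437, -0.9, -0.0], [0.001, -0.001, -1.0]]
ft_force: [-0.5, -0.9, -0.5]
grip_width: 0.0685
```

>>> arm_command --steps '[{"delta_pos": [0, 0, 0], "dr": [0, 0, 0]}, {"delta_pos": [0, 0, 0], "dr": [0, 0, 0]}, {"delta_pos": [0, 0, 0], "dr": [0, 0, 0]}, {"delta_pos": [0, 0, 0], "dr": [0, 0, 0]}, {"delta_pos": [0, 0, 0], "dr": [0, 0, 0]}, {"delta_pos": [0, 0, 0], "dr": [0, 0, 0]}, {"delta_pos": [0, 0, 0], "dr": [0, 0, 0]}, {"delta_pos": [0, 0, 0], "dr": [0, 0, 0]}]' --grip 0

```text
time_s: 12.2
position: [0.4457, 0.0961, 0.0272]
tool_rot: [[0.9, -0.436, 0.0], [-0.436, -0.9, -0.0], [0.0, -0.0, -1.0]]
ft_force: [-2.2, 0.2, 7.1]
grip_width: 0.0225
```

>>> arm_command --steps '[{"delta_pos": [0, 0, 5], "dr": [0, 0, 0]}, {"delta_pos": [0, 0, 15], "dr": [0, 0, 0]}, {"delta_pos": [0, 0, 25], "dr": [0, 0, 0]}, {"delta_pos": [0, 0, 25], "dr": [0, 0, 0]}, {"delta_pos": [0, 0, 10], "dr": [0, 0, 0]}, {"delta_pos": [11, 15.7, 2], "dr": [0, 0, -5.6]}, {"delta_pos": [11, 15.7, 2], "dr": [0, 0, -5.6]}, {"delta_pos": [11, 15.7, 2], "dr": [0, 0, -5.6]}, {"delta_pos": [11, 15.7, 2], "dr": [0, 0, -5.6]}, {"delta_pos": [11, 15.7, 2], "dr": [0, 0, -5.6]}, {"delta_pos": [11, 15.7, 2], "dr": [0, 0, -5.6]}, {"delta_pos": [11, 15.7, 2], "dr": [0, 0, -5.6]}, {"delta_pos": [11, 15.7, 2], "dr": [0, 0, -5.6]}, {"delta_pos": [11, 15.7, 2], "dr": [0, 0, -5.6]}, {"delta_pos": [11, 15.7, 2], "dr": [0, 0, -5.6]}, {"delta_pos": [11, 15.7, 0], "dr": [0, 0, -5.6]}, {"delta_pos": [11, 15.7, 0], "dr": [0, 0, -5.6]}, {"delta_pos": [0, 0, 0], "dr": [0, 0, 0]}, {"delta_pos": [0, 0, 0], "dr": [0, 0, 0]}, {"delta_pos": [0, 0, 0], "dr": [0, 0, 0]}]'

```text
time_s: 14.2
position: [0.5772, 0.2838, 0.126]
tool_rot: [[-0.052, -0.999, -0.002], [-0.999, 0.052, -0.001], [0.001, 0.002, -1.0]]
ft_force: [-0.5, -0.4, -3.7]
grip_width: 0.0222
```

```bash
python3 snap.py w5; python3 held.py w5 .068 .0092 .012; python3 -c "
from meas import *
im,cal,o=L('w5')
for a,ce,l in blobs(mask(im,'green'),12):
  r,c=np.where(l); print(a,ce,r.min(),r.max(),c.min(),c.max())"
```

```text
14.2 [0.5771632  0.28381098 0.12602985]
0.068 [[253.1, 114.1], [252.9, 113.9]]
0.022 [[253.2, 208.8], [253.1, 217.3]]
-0.022 [[253.3, 284.7], [253.3, 298.7]]
220 [255.9818 121.2136] 115 128 247 264
4324 [252.4424 243.9528] 171 297 215 287
```

View pics/w5.png

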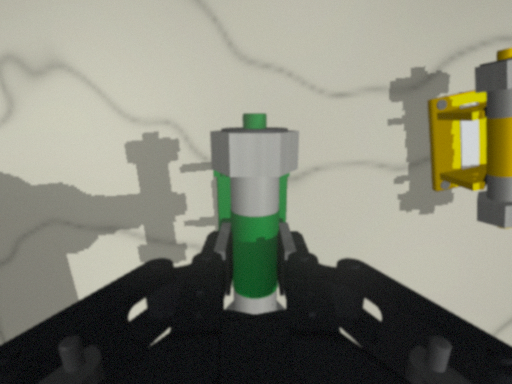

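>>> arm_command --steps '[{"delta_pos": [-0.5, 1.2, -10], "dr": [0, 0, -0.3]}, {"delta_pos": [0, 0, -15], "dr": [0, 0, 0]}, {"delta_pos": [0, 0, -15], "dr": [0, 0, 0]}, {"delta_pos": [0, 0, -12], "dr": [0, 0, 0]}, {"delta_pos": [0, 0, -8], "dr": [0, 0, 0]}, {"delta_pos": [0, 0, -4], "dr": [0, 0, 0]}, {"delta_pos": [0, 0, -3], "dr": [0, 0, 0]}, {"delta_pos": [0, 0, -2], "dr": [0, 0, 0]}, {"delta_pos": [0, 0, -1], "dr": [0, 0, 0]}, {"delta_pos": [0, 0, -0.5], "dr": [0, 0, 0]}, {"delta_pos": [0, 0, 0], "dr": [0, 0, 0]}, {"delta_pos": [0, 0, 0], "dr": [0, 0, 0]}]'

```text
time_s: 15.45
position: [0.5773, 0.2856, 0.0563]
tool_rot: [[-0.059, -0.998, 0.0], [-0.998, 0.059, 0.0], [-0.0, -0.0, -1.0]]
ft_force: [0.0, 0.0, -2.8]
grip_width: 0.0226
```

>>> arm_command --steps '[{"delta_pos": [0, 0, -0.7], "dr": [0, 0, 0]}, {"delta_pos": [0, 0, -0.7], "dr": [0, 0, 0]}, {"delta_pos": [0, 0, 0], "dr": [0, 0, 0]}, {"delta_pos": [0, 0, 0], "dr": [0, 0, 0]}]'

```text
time_s: 15.85
position: [0.5775, 0.286, 0.0554]
tool_rot: [[-0.058, -0.998, 0.001], [-0.998, 0.058, 0.001], [-0.001, -0.001, -1.0]]
ft_force: [-1.5, 2.4, 3.8]
grip_width: 0.0223
```

>>> arm_command --steps '[{"delta_pos": [0, 0, 0], "dr": [0, 0, 0]}, {"delta_pos": [0, 0, 0], "dr": [0, 0, 0]}, {"delta_pos": [0, 0, 0], "dr": [0, 0, 0]}, {"delta_pos": [0, 0, 0], "dr": [0, 0, 0]}, {"delta_pos": [0, 0, 0], "dr": [0, 0, 0]}, {"delta_pos": [0, 0, 10], "dr": [0, 0, 0]}, {"delta_pos": [0, 0, 25], "dr": [0, 0, 0]}, {"delta_pos": [0, 0, 30], "dr": [0, 0, 0]}, {"delta_pos": [0, 0, 30], "dr": [0, 0, 0]}, {"delta_pos": [0, 0, 20], "dr": [0, 0, 0]}, {"delta_pos": [-9, -25.4, 10], "dr": [0, 0, 7.5]}, {"delta_pos": [-9, -25.4, 0], "dr": [0, 0, 7.5]}, {"delta_pos": [-9, -25.4, 0], "dr": [0, 0, 7.5]}, {"delta_pos": [-9, -25.4, 0], "dr": [0, 0, 7.5]}, {"delta_pos": [-9, -25.4, 0], "dr": [0, 0, 7.5]}]' --grip 0.8

```text
time_s: 17.35
position: [0.5318, 0.1577, 0.1806]
tool_rot: [[0.566, -0.824, 0.001], [-0.824, -0.566, 0.0], [0.001, -0.001, -1.0]]
ft_force: [0.5, -0.3, -0.3]
grip_width: 0.0686
```

>>> arm_command --steps '[{"delta_pos": [-9, -25.4, 0], "dr": [0, 0, 7.5]}, {"delta_pos": [-9, -25.4, 0], "dr": [0, 0, 7.5]}, {"delta_pos": [-9, -25.4, 0], "dr": [0, 0, 7.5]}, {"delta_pos": [-9, -25.4, 0], "dr": [0, 0, 7.5]}, {"delta_pos": [-9, -25.4, 0], "dr": [0, 0, 7.5]}, {"delta_pos": [-9, -25.4, 0], "dr": [0, 0, 7.5]}, {"delta_pos": [-9, -25.4, 0], "dr": [0, 0, 7.5]}, {"delta_pos": [-9, -25.4, 0], "dr": [0, 0, 7.5]}, {"delta_pos": [-9, -25.4, 0], "dr": [0, 0, 7.5]}, {"delta_pos": [-9, -25.4, 0], "dr": [0, 0, 7.5]}, {"delta_pos": [0, 0, 0], "dr": [0, 0, 0]}, {"delta_pos": [0, 0, 0], "dr": [0, 0, 0]}]'

```text
time_s: 18.55
position: [0.4422, -0.0956, 0.1803]
tool_rot: [[0.946, 0.325, 0.001], [0.325, -0.946, -0.0], [0.001, 0.0, -1.0]]
ft_force: [0.3, 0.2, 0.6]
grip_width: 0.068
```

```bash
python3 snap.py w6; python3 col.py w6 red .021; echo; python3 col.py w6 blue .021
```

```text
18.55 [ 0.442249   -0.09557407  0.18028545]
51 [253. 100.] [ 0.4147 -0.0191] 21.23658749824719 len 0.00857194038112556
557 [253. 180.] [ 0.4415 -0.096 ] 108.78567851080543 len 0.04309560835177896

4478 [429. 226.] [ 0.6449 -0.0816] 12.63766305564198 len 0.13161138981186685
72 [196. 286.] [ 0.4186 -0.24  ] 112.26310538590303 len 0.011646313098577811
```

View pics/w6.png

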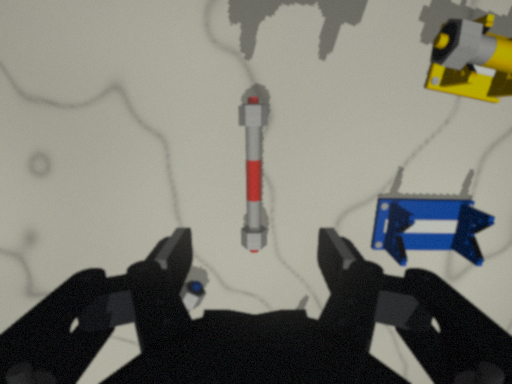

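The red column is clean at (253,180); target (0.4413,-0.096), yaw 19°.

>>> arm_command --steps '[{"delta_pos": [-0.9, -0.3, -20], "dr": [0, 0, 0]}, {"delta_pos": [0, 0, -30], "dr": [0, 0, 0]}, {"delta_pos": [0, 0, -30], "dr": [0, 0, 0]}, {"delta_pos": [0, 0, -30], "dr": [0, 0, 0]}, {"delta_pos": [0, 0, -25], "dr": [0, 0, 0]}, {"delta_pos": [0, 0, -15], "dr": [0, 0, 0]}, {"delta_pos": [0, 0, -5], "dr": [0, 0, 0]}, {"delta_pos": [0, 0, 0], "dr": [0, 0, 0]}, {"delta_pos": [0, 0, 0], "dr": [0, 0, 0]}]'

```text
time_s: 19.5
position: [0.4418, -0.0955, 0.0254]
tool_rot: [[0.945, 0.328, 0.001], [0.328, -0.945, -0.001], [0.001, 0.001, -1.0]]
ft_force: [-0.1, 0.3, 1.0]
grip_width: 0.0683
```

>>> arm_command --steps '[{"delta_pos": [0, 0, 0], "dr": [0, 0, 0]}, {"delta_pos": [0, 0, 0], "dr": [0, 0, 0]}, {"delta_pos": [0, 0, 0], "dr": [0, 0, 0]}, {"delta_pos": [0, 0, 0], "dr": [0, 0, 0]}, {"delta_pos": [0, 0, 0], "dr": [0, 0, 0]}, {"delta_pos": [0, 0, 0], "dr": [0, 0, 0]}, {"delta_pos": [0, 0, 0], "dr": [0, 0, 0]}, {"delta_pos": [0, 0, 0], "dr": [0, 0, 0]}]' --grip 0

```text
time_s: 20.3
position: [0.4414, -0.0958, 0.0252]
tool_rot: [[0.945, 0.328, 0.001], [0.328, -0.945, -0.0], [0.0, 0.0, -1.0]]
ft_force: [-1.7, 0.8, 5.5]
grip_width: 0.0139
```

>>> arm_command --steps '[{"delta_pos": [0, 0, 5], "dr": [0, 0, 0]}, {"delta_pos": [0, 0, 15], "dr": [0, 0, 0]}, {"delta_pos": [0, 0, 25], "dr": [0, 0, 0]}, {"delta_pos": [0, 0, 25], "dr": [0, 0, 0]}, {"delta_pos": [0, 0, 10], "dr": [0, 0, 0]}, {"delta_pos": [12.7, -17.05, 2], "dr": [0, 0, 4.55]}, {"delta_pos": [12.7, -17.05, 2], "dr": [0, 0, 4.55]}, {"delta_pos": [12.7, -17.05, 2], "dr": [0, 0, 4.55]}, {"delta_pos": [12.7, -17.05, 2], "dr": [0, 0, 4.55]}, {"delta_pos": [12.7, -17.05, 2], "dr": [0, 0, 4.55]}, {"delta_pos": [12.7, -17.05, 2], "dr": [0, 0, 4.55]}, {"delta_pos": [12.7, -17.05, 2], "dr": [0, 0, 4.55]}, {"delta_pos": [12.7, -17.05, 2], "dr": [0, 0, 4.55]}, {"delta_pos": [12.7, -17.05, 2], "dr": [0, 0, 4.55]}, {"delta_pos": [12.7, -17.05, 2], "dr": [0, 0, 4.55]}, {"delta_pos": [12.7, -17.05, 0], "dr": [0, 0, 4.55]}, {"delta_pos": [12.7, -17.05, 0], "dr": [0, 0, 4.55]}, {"delta_pos": [0, 0, 0], "dr": [0, 0, 0]}, {"delta_pos": [0, 0, 0], "dr": [0, 0, 0]}, {"delta_pos": [0, 0, 0], "dr": [0, 0, 0]}]'

```text
time_s: 22.3
position: [0.5932, -0.2995, 0.1242]
tool_rot: [[0.28, 0.96, -0.001], [0.96, -0.28, 0.001], [0.001, -0.001, -1.0]]
ft_force: [-1.1, 0.1, -2.0]
grip_width: 0.0138
```

```bash
python3 snap.py w7; python3 held.py w7 .085 .0122 .008
```

```text
22.3 [ 0.59320256 -0.29949203  0.1241862 ]
0.085 [[255.8, 72.9], [255.8, 70.0]]
0.022 [[255.7, 204.6], [255.7, 209.8]]
-0.022 [[255.6, 279.6], [255.6, 288.3]]
```

View pics/w7.png

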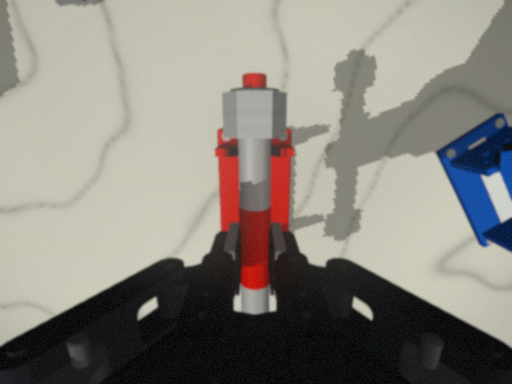

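The red column is level and centred over its cradle, with sleeve rows 209-289 against 210-288 predicted. Lowering.

>>> arm_command --steps '[{"delta_pos": [0.8, -1.0, -10], "dr": [0, 0, 0]}, {"delta_pos": [0, 0, -15], "dr": [0, 0, 0]}, {"delta_pos": [0, 0, -15], "dr": [0, 0, 0]}, {"delta_pos": [0, 0, -12], "dr": [0, 0, 0]}, {"delta_pos": [0, 0, -8], "dr": [0, 0, 0]}, {"delta_pos": [0, 0, -4], "dr": [0, 0, 0]}, {"delta_pos": [0, 0, -2], "dr": [0, 0, 0]}, {"delta_pos": [0, 0, -2], "dr": [0, 0, 0]}, {"delta_pos": [0, 0, -1], "dr": [0, 0, 0]}, {"delta_pos": [0, 0, 0], "dr": [0, 0, 0]}, {"delta_pos": [0, 0, 0], "dr": [0, 0, 0]}]'

```text
time_s: 23.45
position: [0.5946, -0.3014, 0.056]
tool_rot: [[0.28, 0.96, 0.0], [0.96, -0.28, -0.0], [-0.0, 0.0, -1.0]]
ft_force: [0.1, 0.2, -2.7]
grip_width: 0.0145
```

>>> arm_command --steps '[{"delta_pos": [0, 0, -0.8], "dr": [0, 0, 0]}, {"delta_pos": [0, 0, -0.8], "dr": [0, 0, 0]}, {"delta_pos": [0, 0, 0], "dr": [0, 0, 0]}, {"delta_pos": [0, 0, 0], "dr": [0, 0, 0]}]'

```text
time_s: 23.85
position: [0.5948, -0.3013, 0.055]
tool_rot: [[0.28, 0.96, 0.001], [0.96, -0.28, -0.001], [-0.0, 0.001, -1.0]]
ft_force: [-0.6, 1.8, 5.4]
grip_width: 0.0143
```

>>> arm_command --steps '[{"delta_pos": [0, 0, 0], "dr": [0, 0, 0]}, {"delta_pos": [0, 0, 0], "dr": [0, 0, 0]}, {"delta_pos": [0, 0, 0], "dr": [0, 0, 0]}, {"delta_pos": [0, 0, 0], "dr": [0, 0, 0]}, {"delta_pos": [0, 0, 0], "dr": [0, 0, 0]}, {"delta_pos": [0, 0, 10], "dr": [0, 0, 0]}, {"delta_pos": [0, 0, 25], "dr": [0, 0, 0]}, {"delta_pos": [0, 0, 40], "dr": [0, 0, 0]}, {"delta_pos": [-19, -2.4, 40], "dr": [0, 0, -8.3]}, {"delta_pos": [-19, -2.4, 10], "dr": [0, 0, -8.3]}, {"delta_pos": [-19, -2.4, 0], "dr": [0, 0, -8.3]}, {"delta_pos": [-19, -2.4, 0], "dr": [0, 0, -8.3]}, {"delta_pos": [-19, -2.4, 0], "dr": [0, 0, -8.3]}, {"delta_pos": [-19, -2.4, 0], "dr": [0, 0, -8.3]}, {"delta_pos": [-19, -2.4, 0], "dr": [0, 0, -8.3]}, {"delta_pos": [-19, -2.4, 0], "dr": [0, 0, -8.3]}, {"delta_pos": [-19, -2.4, 0], "dr": [0, 0, -8.3]}, {"delta_pos": [-19, -2.4, 0], "dr": [0, 0, -8.3]}, {"delta_pos": [0, 0, 0], "dr": [0, 0, 0]}, {"delta_pos": [0, 0, 0], "dr": [0, 0, 0]}]' --grip 0.8

```text
time_s: 25.85
position: [0.4048, -0.3255, 0.1799]
tool_rot: [[0.987, -0.159, 0.001], [-0.159, -0.987, -0.001], [0.001, 0.001, -1.0]]
ft_force: [0.2, -0.3, -0.2]
grip_width: 0.0686
```

```bash
python3 snap.py w8; python3 col.py w8 blue .021
```

```text
25.85 [ 0.40480257 -0.32552678  0.17986788]
13 [255.  98.] [ 0.4192 -0.2437] 150.32547835926567 len 0.0046618651980097365
491 [254. 179.] [ 0.4052 -0.3236] 79.93747833505634 len 0.04155942243610183
```

View pics/w8.png

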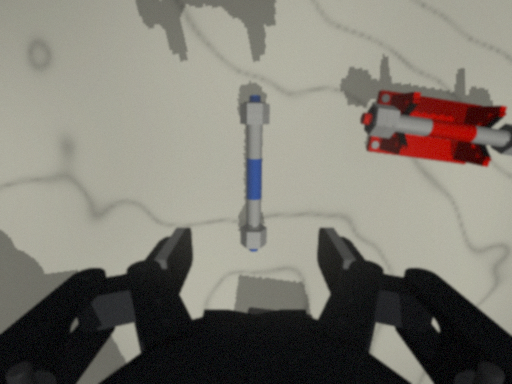

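Red is seated properly. Blue is at (254,179), target (0.4048,-0.324), yaw -10°, and the tip box is clear.

>>> arm_command --steps '[{"delta_pos": [-0.2, 1.5, -20], "dr": [0, 0, -0.8]}, {"delta_pos": [0, 0, -30], "dr": [0, 0, 0]}, {"delta_pos": [0, 0, -30], "dr": [0, 0, 0]}, {"delta_pos": [0, 0, -30], "dr": [0, 0, 0]}, {"delta_pos": [0, 0, -25], "dr": [0, 0, 0]}, {"delta_pos": [0, 0, -15], "dr": [0, 0, 0]}, {"delta_pos": [0, 0, -5], "dr": [0, 0, 0]}, {"delta_pos": [0, 0, 0], "dr": [0, 0, 0]}, {"delta_pos": [0, 0, 0], "dr": [0, 0, 0]}]'

```text
time_s: 26.8
position: [0.4049, -0.3241, 0.0249]
tool_rot: [[0.985, -0.174, 0.001], [-0.174, -0.985, -0.001], [0.001, 0.001, -1.0]]
ft_force: [0.6, -0.8, -0.5]
grip_width: 0.0685
```

>>> arm_command --steps '[{"delta_pos": [0, 0, 0], "dr": [0, 0, 0]}, {"delta_pos": [0, 0, 0], "dr": [0, 0, 0]}, {"delta_pos": [0, 0, 0], "dr": [0, 0, 0]}, {"delta_pos": [0, 0, 0], "dr": [0, 0, 0]}, {"delta_pos": [0, 0, 0], "dr": [0, 0, 0]}, {"delta_pos": [0, 0, 0], "dr": [0, 0, 0]}, {"delta_pos": [0, 0, 0], "dr": [0, 0, 0]}, {"delta_pos": [0, 0, 0], "dr": [0, 0, 0]}]' --grip 0

```text
time_s: 27.6
position: [0.4043, -0.3239, 0.0246]
tool_rot: [[0.985, -0.174, 0.0], [-0.174, -0.985, -0.001], [0.0, 0.0, -1.0]]
ft_force: [-1.3, 0.8, 5.8]
grip_width: 0.0141
```

>>> arm_command --steps '[{"delta_pos": [0, 0, 5], "dr": [0, 0, 0]}, {"delta_pos": [0, 0, 15], "dr": [0, 0, 0]}, {"delta_pos": [0, 0, 25], "dr": [0, 0, 0]}, {"delta_pos": [0, 0, 25], "dr": [0, 0, 0]}, {"delta_pos": [0, 0, 10], "dr": [0, 0, 0]}, {"delta_pos": [18.8, 18.2, 2], "dr": [0, 0, -4.8]}, {"delta_pos": [18.8, 18.2, 2], "dr": [0, 0, -4.8]}, {"delta_pos": [18.8, 18.2, 2], "dr": [0, 0, -4.8]}, {"delta_pos": [18.8, 18.2, 2], "dr": [0, 0, -4.8]}, {"delta_pos": [18.8, 18.2, 2], "dr": [0, 0, -4.8]}, {"delta_pos": [18.8, 18.2, 2], "dr": [0, 0, -4.8]}, {"delta_pos": [18.8, 18.2, 2], "dr": [0, 0, -4.8]}, {"delta_pos": [18.8, 18.2, 2], "dr": [0, 0, -4.8]}, {"delta_pos": [18.8, 18.2, 2], "dr": [0, 0, -4.8]}, {"delta_pos": [18.8, 18.2, 2], "dr": [0, 0, -4.8]}, {"delta_pos": [18.8, 18.2, 0], "dr": [0, 0, -4.8]}, {"delta_pos": [18.8, 18.2, 0], "dr": [0, 0, -4.8]}, {"delta_pos": [18.8, 18.2, 0], "dr": [0, 0, -4.8]}, {"delta_pos": [0, 0, 0], "dr": [0, 0, 0]}, {"delta_pos": [0, 0, 0], "dr": [0, 0, 0]}]'

```text
time_s: 29.6
position: [0.6483, -0.0869, 0.123]
tool_rot: [[0.303, -0.953, -0.002], [-0.953, -0.303, 0.0], [-0.001, 0.002, -1.0]]
ft_force: [0.2, -0.3, -2.0]
grip_width: 0.0144
```

```bash
python3 snap.py w9; python3 held.py w9 .085 .0116 .008
```

```text
29.6 [ 0.64830299 -0.0869255   0.12301665]
0.085 [[252.7, 74.9], [252.6, 72.1]]
0.022 [[253.0, 206.7], [252.9, 212.0]]
-0.022 [[253.1, 281.7], [253.1, 290.5]]
```

View pics/w9.png

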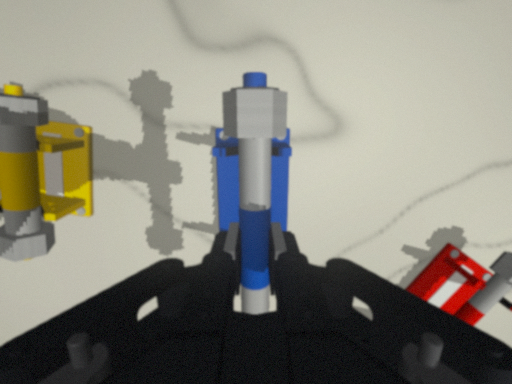

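Blue is level and centred to within about 2 mm. Lowering.

>>> arm_command --steps '[{"delta_pos": [0, -0.3, -10], "dr": [0, 0, 0]}, {"delta_pos": [0, 0, -15], "dr": [0, 0, 0]}, {"delta_pos": [0, 0, -15], "dr": [0, 0, 0]}, {"delta_pos": [0, 0, -12], "dr": [0, 0, 0]}, {"delta_pos": [0, 0, -8], "dr": [0, 0, 0]}, {"delta_pos": [0, 0, -4], "dr": [0, 0, 0]}, {"delta_pos": [0, 0, -2], "dr": [0, 0, 0]}, {"delta_pos": [0, 0, -2], "dr": [0, 0, 0]}, {"delta_pos": [0, 0, -0.5], "dr": [0, 0, 0]}, {"delta_pos": [0, 0, 0], "dr": [0, 0, 0]}, {"delta_pos": [0, 0, 0], "dr": [0, 0, 0]}]'

```text
time_s: 30.75
position: [0.649, -0.0875, 0.0564]
tool_rot: [[0.302, -0.953, 0.001], [-0.953, -0.302, -0.0], [0.001, -0.001, -1.0]]
ft_force: [-0.3, 0.5, 3.6]
grip_width: 0.0142
```

>>> arm_command --steps '[{"delta_pos": [0, 0, -0.6], "dr": [0, 0, 0]}, {"delta_pos": [0, 0, -0.6], "dr": [0, 0, 0]}, {"delta_pos": [0, 0, 0], "dr": [0, 0, 0]}, {"delta_pos": [0, 0, 0], "dr": [0, 0, 0]}]'

```text
time_s: 31.15
position: [0.6491, -0.0875, 0.0562]
tool_rot: [[0.302, -0.953, 0.002], [-0.953, -0.302, -0.001], [0.001, -0.002, -1.0]]
ft_force: [-3.7, 1.7, 11.4]
grip_width: 0.014
```

>>> arm_command --steps '[{"delta_pos": [0, 0, 0], "dr": [0, 0, 0]}, {"delta_pos": [0, 0, 0], "dr": [0, 0, 0]}, {"delta_pos": [0, 0, 0], "dr": [0, 0, 0]}, {"delta_pos": [0, 0, 0], "dr": [0, 0, 0]}, {"delta_pos": [0, 0, 0], "dr": [0, 0, 0]}, {"delta_pos": [0, 0, 10], "dr": [0, 0, 0]}, {"delta_pos": [0, 0, 25], "dr": [0, 0, 0]}, {"delta_pos": [0, 0, 30], "dr": [0, 0, 0]}, {"delta_pos": [-10, 5, 30], "dr": [0, 0, -2]}, {"delta_pos": [-20, 10, 30], "dr": [0, 0, -2]}, {"delta_pos": [-25, 10, 30], "dr": [0, 0, -2]}, {"delta_pos": [-25, 10, 30], "dr": [0, 0, -2]}, {"delta_pos": [-25, 10, 30], "dr": [0, 0, -2]}, {"delta_pos": [-25, 10, 20], "dr": [0, 0, -2]}, {"delta_pos": [-25, 10, 0], "dr": [0, 0, -2]}, {"delta_pos": [-20, 10, 0], "dr": [0, 0, -2]}, {"delta_pos": [-10, 10, 0], "dr": [0, 0, -2]}, {"delta_pos": [0, 0, 0], "dr": [0, 0, 0]}, {"delta_pos": [0, 0, 0], "dr": [0, 0, 0]}, {"delta_pos": [0, 0, 0], "dr": [0, 0, 0]}]' --grip 0.8

```text
time_s: 33.15
position: [0.4643, -0.0029, 0.2895]
tool_rot: [[-0.008, -1.0, 0.0], [-1.0, 0.008, -0.0], [0.0, -0.0, -1.0]]
ft_force: [0.2, -0.8, 0.3]
grip_width: 0.0684
```

```bash
python3 snap.py w10; python3 - <<'E'
from meas import *
im,cal,o=L('w10')
seat={'red':(.594,-.3005,163.8,.042,.085),'blue':(.649,-.087,17.5,.042,.085),'yellow':(.615,.0905,9.5,.046,.068),'green':(.5775,.285,176.7,.046,.068)}
v=cv2.resize(im,None,fx=1.5,fy=1.5,interpolation=cv2.INTER_CUBIC)
for c,(x,y,a,z,h) in seat.items():
    d=np.array([np.cos(np.radians(a)),np.sin(np.radians(a)),0])
    for s in(-h,0,h):
        p=project(cal,np.array([x,y,z])+s*d)[0]*1.5
        cv2.drawMarker(v,tuple(int(round(t)) for t in p),(255,0,255),cv2.MARKER_CROSS,10,1)
cv2.imwrite('pics/w10b.png',v)
E
```

```text
33.15 [ 0.4643188  -0.00294107  0.28949996]
```

View pics/w10b.png

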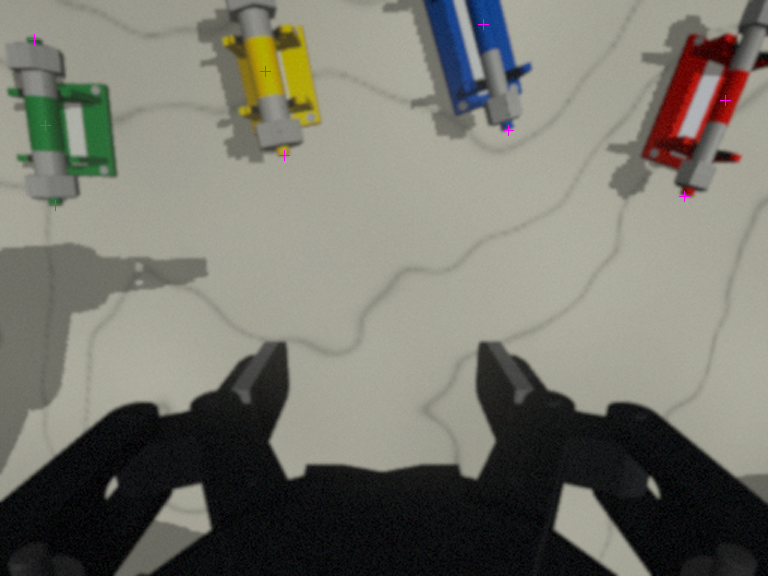

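Everything looks seated, but the red sleeve (about 735,97) sits several px right of its predicted mark (725,100). I'll look at red from directly above.

>>> arm_command --steps '[{"delta_pos": [9, -23, -3], "dr": [0, 0, 0]}, {"delta_pos": [9, -23, -3], "dr": [0, 0, 0]}, {"delta_pos": [9, -23, -3], "dr": [0, 0, 0]}, {"delta_pos": [9, -23, -3], "dr": [0, 0, 0]}, {"delta_pos": [9, -23, -3], "dr": [0, 0, 0]}, {"delta_pos": [9, -23, -3], "dr": [0, 0, 0]}, {"delta_pos": [9, -23, -3], "dr": [0, 0, 0]}, {"delta_pos": [9, -23, -3], "dr": [0, 0, 0]}, {"delta_pos": [9, -23, -3], "dr": [0, 0, 0]}, {"delta_pos": [9, -23, -3], "dr": [0, 0, 0]}, {"delta_pos": [0, 0, 0], "dr": [0, 0, 0]}, {"delta_pos": [0, 0, 0], "dr": [0, 0, 0]}, {"delta_pos": [0, 0, 0], "dr": [0, 0, 0]}]'

```text
time_s: 34.5
position: [0.5537, -0.2319, 0.2595]
tool_rot: [[-0.007, -1.0, -0.0], [-1.0, 0.007, 0.0], [-0.0, 0.0, -1.0]]
ft_force: [0.0, 0.8, 0.3]
grip_width: 0.068
```

```bash
python3 snap.py w11; python3 - <<'E'
from meas import *
im,cal,o=L('w11')
seat={'red':(.594,-.3005,163.8,.042,.085),'blue':(.649,-.087,17.5,.042,.085)}
f=2.2;v=cv2.resize(im,None,fx=f,fy=f,interpolation=cv2.INTER_CUBIC)
for c,(x,y,a,z,h) in seat.items():
    d=np.array([np.cos(np.radians(a)),np.sin(np.radians(a)),0])
    for s in(-h,0,h):
        p=project(cal,np.array([x,y,z])+s*d)[0]*f
        cv2.drawMarker(v,tuple(int(round(t)) for t in p),(255,0,255),cv2.MARKER_CROSS,10,1);print(c,p/f)
cv2.imwrite('pics/w11b.png',v[:590,120:920])
E
```

```text
34.5 [ 0.5536715  -0.23192121  0.25951363]
red [332.7956  66.9526]
red [309.5266 138.3524]
red [288.5711 202.0514]
blue [158.5614 160.7456]
blue [130.8827  93.1875]
blue [100.935  18.567]
```

View pics/w11b.png

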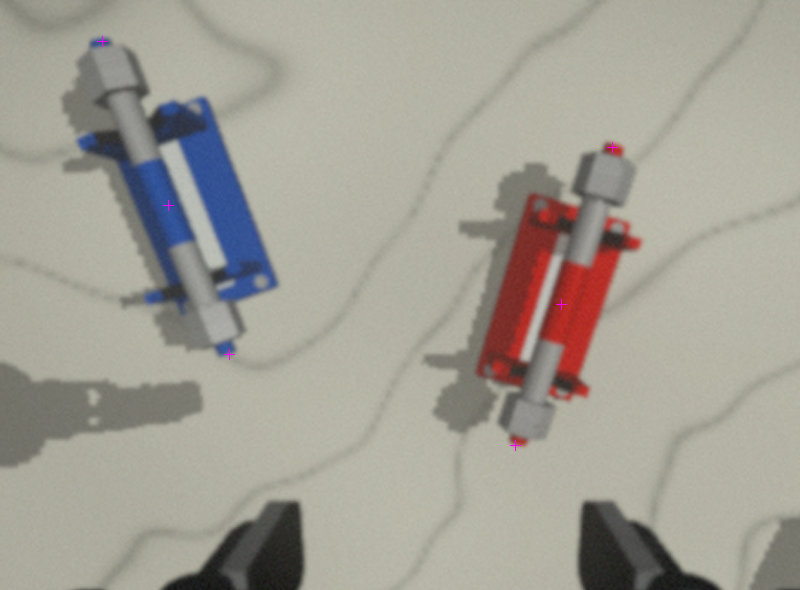

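Both lie in their saddles: the red plug ends (612,148) and (518,440) and the blue ones (102,42) and (227,348) match the seat marks to about 3 mm. Handing in.

```bash
python3 -c "
from rig import env
print(env.close_job())"
```

```text
the job is handed in; nothing more can be done
None
```

All four columns are lying in the cradles of their own colours, released, and the job was handed in about 35 s into the 102 s allowed. No verdict was reported.

- **Placing:** I gripped each column mid-tube, lowered it slowly until the wrist felt the saddles (about 4 to 11 N), let go, and lifted clear.
- **Position checks:** In the last wrist views the tubes lie in the saddles with the nuts outside. Red and blue match their measured seat points to about 3 mm. Yellow and green agree to within a few mm, but I only saw them from an oblique angle.
- **Disagreement:** From that same oblique view the red sleeve looked several mm off. A closer view from above did not confirm this.
- **Blue column:** It met its saddles about 2.5 mm higher than expected, but looked properly seated once released.
- **Bottle and tip box:** The arm stayed well clear of both, and I did not measure their positions again at the end.

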